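Hold the spring clip open round a standing colour card

ROBOT

A 7-joint arm with a two-finger parallel gripper is mounted at the origin on a cart in front of the work surface, level with it; the furniture and walls round the work are solid. World frame = base frame: x ahead of the robot, y to its left, z up, the work surface at z = 0. Lengths are in m, angles in degrees, forces in N, time in s.
With the tool pointing down it reaches from about 0.425 to 0.875 m from the base axis. Payload 4.7 kg.
Tool frame: the origin (TCP) lies at the centre of the arm's flange, where the gripper is bolted on; the fingertips stand 182 mm ahead of it and the grasp point (between the pads) lies 164 mm ahead of it; z points along the fingers, y is the line along which they close (so a half turn about z gives the same grasp; the last joint's range is limited). The gripper opens to 87 mm and grips with 3 to 60 N. Pads are 19 mm wide; open, the fingers measure 117 mm over their backs; the gripper's body (75 mm by 190 mm) begins 51 mm behind the grasp point.
Start: joints at [-70.296, 18.392, -4.016, 83.108, 1.295, 78.541, -3.26], TCP at [0.211, 0.615, 0.405] pointing down, gripper open.
Joint ranges: [-163.93, 163.93], [-17.29, 119.83], [-79.2, 71.16], [3.27, 140.29], [-89.18, 269.18], [5.43, 117.66], [-154.24, 154.24]. Speed limits (degrees/s): [147.25, 147.25, 180, 180, 180, 180, 180].

INTERFACE

Orientations are given as [roll, pitch, yaw] about the fixed x, y, z axes, in that order (R = Rz(yaw) Ry(pitch) Rx(roll)).
In Python, from cell import env gives the robot as it stands. The module is installed in compiled form; this text tells all that it offers.
- The arm moves only by the tool step_arm, never from a script. Its argument "steps" is one flat list of numbers, 5 for each row, row after row: the opening, from 0 (shut) to 1 (fully open), then the shift along the tool's x, y, z in mm, then the turn about the tool's z in degrees. In form: [grip, dx, dy, dz, roll, grip, dx, dy, dz, roll, ...]. A call has 1 to 12 rows; each row shifts and turns the commanded pose from where the row before left it, along the tool's axes as they then stand; what a row does not reach is not made up. A row lasts 1/8 s, in which the tool goes at most 62.5 mm and 10.7 degrees, less where a joint would pass 70% of its speed; a pose out of reach is approached as far as the arm can. A call with a gripper value outside its range is refused whole. The fingers move at their own pace and stop on an object; "grip_force" is the grip in N (left out, the last holds). Time passes only in rows, so rows that do not move let the fingers close. It gives the time, the measured TCP pose, the force, the opening and the grip force at its end, in the units of the state.
- env.get_obs(): the state, without advancing time (a new reading comes with each control period).
- env.read_camera(name): name is "side" or "top"; returns a dict with "image" (400x640x3 uint8, red, green, blue), "camera_matrix" (3x3 intrinsics, pixels), "distortion" ([k1, k2, p1, p2, k3] as OpenCV has them; the pictures are not rectified), "R" (3x3) and "t" (3): a world point X has camera coordinates R X + t. Camera axes: x right, y down, z forward; pixel columns grow to the right and rows downward; lengths in m; the calibration is good to about 2 mm. A picture is of the moment at which its call begins. There is no depth.
- env.sign_off(): hands the job in; it is judged then, once.
The state is a dict: "time_s": time; "qpos": joint angles; "joint_velocities": joint speeds; "effort": joint torques, N m; "tool_pos": TCP position; "tool_rot": TCP orientation; "force": force on the tool from outside, world axes, zero at the start; "wrist_torque": the same for the moment, N m; "grip_width": finger opening in m; "grasp_force": force on a finger pad.
Only numpy, scipy, OpenCV 4.12 (cv2) and the standard library are available. Lean on these libraries where they do the work, as an engineer would, in place of code of your own. Each camera call takes 0.05 s, during which the arm holds its last target. There are 200 camera calls.

TASK

Take the white browning-colour card off its sloping rest and stand it upright on its foot edge in the slot of the wooden stand, about centred, and let go of it. Then squeeze the orange spring clip wide open by its two tails, take it off its rib, and bring its gaping jaws down from above round the card's top edge, in line with that edge and reaching a centimetre or two down both sides, touching neither card nor stand, so that a colleague can slip a sample in. Finish while still holding the clip wide open there; leave the other things on the worktop where they are.

Things in the scene. Friction and masses are not known exactly. Their poses are not given: they have to be found in the camera images.
- card: stiff white card with six beige-to-dark-brown colour patches on one face; 6 thick (its x, patches on +x) x 70 wide (its y) x 110 high (its z), 80 g. Origin: middle of the foot edge; +z runs up the card to its top edge. It starts leaning on card_rest, 38 degrees from upright, its top edge towards the robot, patches up
- card_top (a point): middle of the card's top edge, 110 mm up the card's z from its origin; axes as the card's
- card_rest: fixed aluminium slope on a black base 80 x 90 mm; its backing plate lies under the lowest 64 mm of the card, the upper 46 mm of the card stand free on both faces; a low lip holds the foot edge. Origin on the worktop below the card's foot edge; -x is the way the card's top leans (towards the robot)
- stand: fixed wooden block 64 (x) x 90 (y) x 32 high with a straight through slot along its y, 8 wide, its mouth flaring to about 18 wide; slot floor 8 above the worktop. Origin: centre of the underside, z up. The slot holds the card upright
- stand_slot (a point): centre of the slot floor, 8 mm above the stand's underside
- clip: orange spring clip like a clothes peg, 90 high, 30 wide (its y), 80 g, jaws down, tails up. Origin: middle between the jaw tips, z up. Pivot pin along y at z = 42; two equal levers, jaws 6 thick below it open along x. Round tail ends at z = 82, 50 apart overall (along x) at the start, 21 when fully open: press them together along x to open the jaws. It starts pinching the rib of clip_rest
- clip_tails (a point): point midway between the tail ends of the clip (z = 82 in its frame): put the finger pads either side of this
- clip_jaw (a joint): opening angle of each jaw, rad: 0 at the start (jaws parallel, 5 mm apart, pinching the rib), -0.06 shut, 0.34 at its stop (jaw tips 33 mm apart, 23 mm gap 15 mm above the tips). A spring closes it; the tails need about 3 N to start and 8 N at the stop, so gripping them with 20 N or more opens it to the stop
- clip_rest: fixed grey block 60 (x) x 70 (y) x 16 high with an upright steel rib along its y, 5 thick, 50 long, 20 high above the block. Origin: centre of the underside. The clip stands on the block with its jaws either side of the rib and lifts off straight up once opened
- oven_board (a point): fixed point near the left front corner of the white board under the big grey toaster oven, about 120 above the worktop. Oven and board, about 400 high and solid, fill the bench from here to the right and back, between the arm's start on the right and the work on the left: draw the arm in, in front of the oven (within 0.4 m of the base axis), when swinging left past it
- timer: white kitchen timer, 66 x 66 x 19, bystander; origin under its centre
- marker_red: white marker pen with red cap, 128 x 15 x 15, lying, bystander
- cassette: off-white tape cassette 56 x 72 x 14, bystander
Things that resemble listed ones, but are neither listed nor needed, are in the scene too. Of the things like the card, leave any that is purple; of the rest the larger one is meant.

How it is judged (in metres and radians):
On the way, in this order (a step that is already met when the one before it is completed fails the run):
1. the card stands upright in the slot of the stand, let go (angle between card's own z axis and vertical below 0.15 rad and x of card in the frame of stand between -0.006 and 0.006 m and y of card in the frame of stand between -0.025 and 0.025 m and z of card in the frame of stand below 0.013 m and contact force between the fingers and card below 0.3 N), for 0.2 s.
2. the clip is squeezed open by the fingers (value of joint clip_jaw above 0.25 rad and contact force between the fingers and clip above 2 N), for 0.2 s.
At the end, for the whole second after the job is handed in: Card in the slot: upright within 0.15 rad, foot within 5 mm of the slot floor, 6 mm of its mid plane, 25 mm of its middle, not held. Clip held open 0.25 rad or more, within 0.25 rad of upright and of the edge; edge between the jaws, 8 to 34 mm above clip origin, clip pressing under 0.5 N (all of step 1 and all of step 2 and contact force between clip and card below 0.5 N and contact force between clip and stand below 0.5 N and angle between the y axis of clip and the y axis of card, either way round below 0.25 rad and angle between clip's own z axis and vertical below 0.25 rad and x of card_top in the frame of clip between -0.01 and 0.01 m and y of card_top in the frame of clip between -0.035 and 0.035 m and z of card_top in the frame of clip between 0.008 and 0.034 m); the arm keeps its last pose, push and grip.
It fails at once if a bystander (timer, marker or cassette) is moved more than 30 mm (distance of any of timer, marker_red, cassette from where it was at the start of the episode above 0.03 m).
It also fails if it takes over 54 s, if anything falls off the work surface, if the arm or the gripper's body presses on something with over 40 N, if the wrist force passes 120 N, or if a joint passes its speed limit or range.

## Working session

There is one attempt and no reset: what is moved stays moved. The work goes in short steps, Python scripts to look and compute and a tool call to move; the robot and the scene stay as the last step left them, time stands still between calls to the robot, and variables do not carry over. Pictures are saved under pics/ and viewed, at most 10 in all, crops included, and the job is handed in when it is done.

Besides the shell and the picture viewer there is one more tool, called after "Emit:" as a command line: name --argument value ..., lists and objects as JSON in quotes. step_arm: Moves the arm, as the interface text tells. Its arguments: {"type":"object","properties":{"steps":{"type":"array","items":{"type":"number"}},"grip_force":{"type":"number"}},"required":["steps"]}

```bash
mkdir -p pics; cat > h.py <<'E'
import numpy as np, cv2
from cell import env
def cam(n,save=None):
    c=env.read_camera(n); c['K']=np.array(c['camera_matrix']);c['D']=np.array(c['distortion']);c['R']=np.array(c['R']);c['t']=np.array(c['t'])
    if save: cv2.imwrite('pics/'+save,c['image'][:,:,::-1])
    return c
def ray(c,uv):
    p=cv2.undistortPoints(np.array([[uv]],float),c['K'],c['D'])[0,0]
    d=c['R'].T@np.array([p[0],p[1],1]); return -c['R'].T@c['t'], d/np.linalg.norm(d)
def onz(c,uv,z):
    o,d=ray(c,uv); return o+d*(z-o[2])/d[2]
def tri(c1,u1,c2,u2):
    o1,d1=ray(c1,u1);o2,d2=ray(c2,u2)
    s=np.linalg.lstsq(np.stack([d1,-d2],1),o2-o1,rcond=None)[0]
    a=o1+s[0]*d1;b=o2+s[1]*d2
    return (a+b)/2,np.linalg.norm(a-b)
def proj(c,X):
    return cv2.projectPoints(np.atleast_2d(np.array(X,float)),cv2.Rodrigues(c['R'])[0],c['t'],c['K'],c['D'])[0][:,0]
E
python3 - <<'E'
from h import *
np.set_printoptions(precision=3,suppress=True)
for n in('top','side'):
    c=cam(n,n+'0.png'); print(n,-c['R'].T@c['t'],c['R'][2],c['K'][0,0])
print(env.get_obs())
E
```

```text
top [0.495 0.348 1.09 ] [ 0.036  0.002 -0.999] 483.0499135579254
side [ 0.387 -0.289  1.127] [ 0.116  0.534 -0.838] 482.44557483416435
{'time_s': 0.1, 'qpos': array([-70.298,  18.433,  -4.017,  83.167,   1.295,  78.54 ,  -3.261]), 'joint_velocities': array([-0.   , -0.077, -0.033, -0.105, -0.047,  0.006, -0.009]), 'effort': array([  0.   , -49.257,  -0.406, -31.34 ,  -0.064,   0.039,   0.   ]), 'tool_pos': array([0.21 , 0.615, 0.404]), 'tool_rot': array([-179.905,    0.005,  161.108]), 'force': array([ 0.229, -0.092,  0.275]), 'wrist_torque': array([-0.003, -0.034,  0.038]), 'grasp_force': 0.0, 'grip_width': 0.0869815524829469}
```

View pics/top0.png

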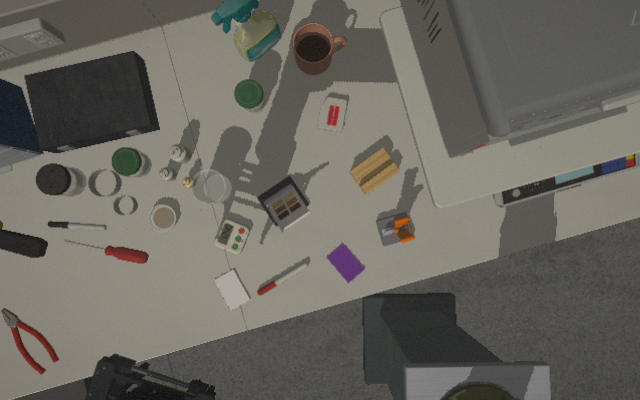

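View pics/side0.png

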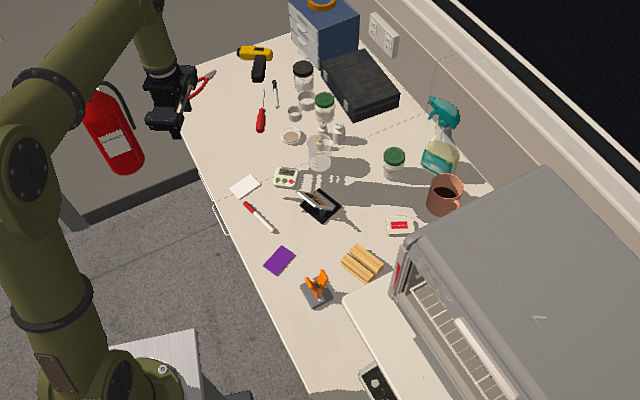

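The top view shows the card on its rest at about (285,203), the stand at (375,171) and the clip at (397,230). The timer is at (233,236) and the marker at (283,278). I'll zoom in on the work.

```bash
python3 - <<'E'
import cv2
t=cv2.imread('pics/top0.png')[140:260,250:430]; s=cv2.imread('pics/side0.png')[180:310,280:400]
cv2.imwrite('pics/tz.png',cv2.resize(t,(800,533),interpolation=cv2.INTER_CUBIC))
cv2.imwrite('pics/sz.png',cv2.resize(s,(552,598),interpolation=cv2.INTER_CUBIC))
E
```

```text
(no output)
```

View pics/tz.png

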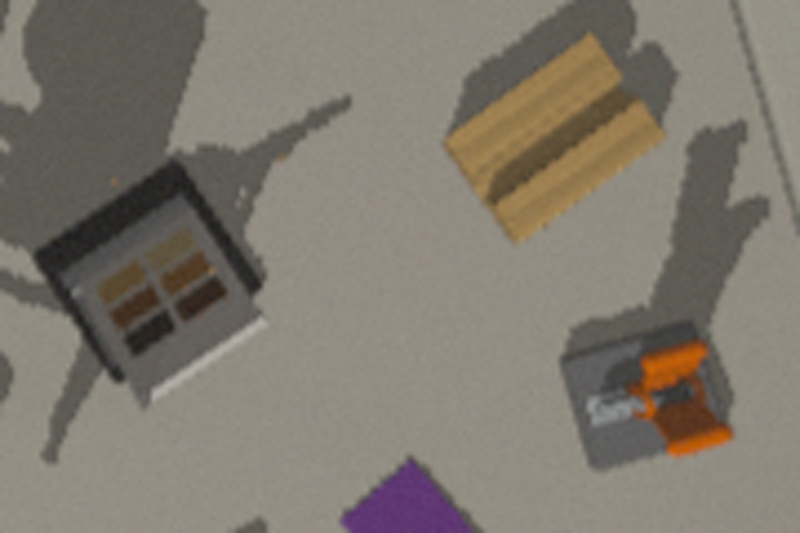

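View pics/sz.png

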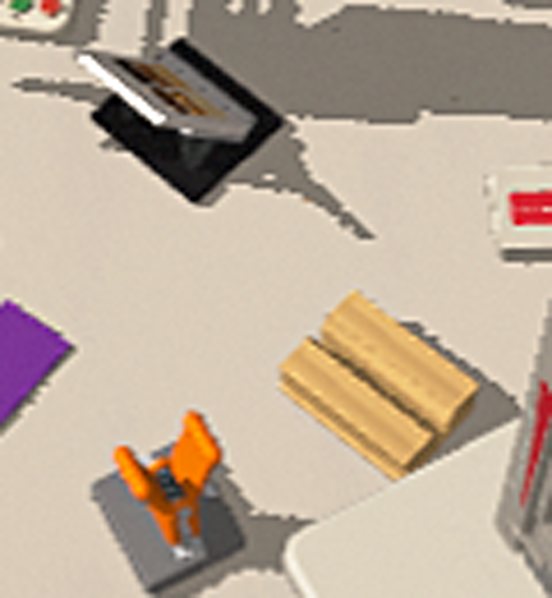

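The zooms (top: 4.44x, offset (250,140); side: 4.6x, offset (280,180)) show these corners:
- **Stand top:** (590,33), (665,130), (516,242), (445,145).
- **Card top edge:** (150,400)-(265,322).
- **Clip:** tails near (675,355) and (700,440).

I'll cast rays through these and compare with the known sizes.

```bash
python3 - <<'E'
from h import *
np.set_printoptions(precision=4,suppress=True)
T=cam('top');S=cam('side')
tp=lambda u,v:((u+.5)/4.4444+250-.5,(v+.5)/4.4444+140-.5)
sp=lambda u,v:((u+.5)/4.6+280-.5,(v+.5)/4.6+180-.5)
def quad(name,pts,z):
    P=np.array([onz(T,tp(*p),z) for p in pts]);e=np.diff(np.vstack([P,P[:1]]),axis=0)
    print(name,P.mean(0),'len',np.linalg.norm(e,axis=1)*1e3,'ang',np.degrees(np.arctan2(e[:,1],e[:,0])))
quad('stand corners',[(590,33),(665,130),(516,242),(445,145)],.032)
quad('rest base',[(178,160),(38,255),(120,380),(262,290)],.004)
quad('clip block',[(562,357),(693,320),(728,430),(597,470)],.016)
# masks
def blob(c,lo,hi,box):
    h=cv2.cvtColor(c['image'],cv2.COLOR_RGB2HSV);m=cv2.inRange(h,lo,hi);k=np.zeros_like(m);x0,y0,x1,y1=box;k[y0:y1,x0:x1]=m[y0:y1,x0:x1]
    return k
m=blob(T,(10,90,60),(28,255,255),(345,140,405,200))
print('wood',cv2.minAreaRect(cv2.findNonZero(m)),cv2.countNonZero(m))
r=cv2.minAreaRect(cv2.findNonZero(m));b=cv2.boxPoints(r)
P=np.array([onz(T,q,.03) for q in b]);e=np.diff(P,axis=0);print(P.mean(0),np.linalg.norm(e,axis=1),np.degrees(np.arctan2(e[:,1],e[:,0])))
# card top edge triangulation
for a,b in [((152,404),(82,62)),((266,323),(162,132)),((148,393),(85,52)),((258,318),(165,122))]:
    print('cardtop',tri(T,tp(*a),S,sp(*b)))
# clip tails centres
A=tri(T,tp(674,357),S,sp(200,432));B=tri(T,tp(700,441),S,sp(130,466));print('tails',A,B)
d=A[0]-B[0];print(np.linalg.norm(d),np.degrees(np.arctan2(d[1],d[0])),(A[0]+B[0])/2)
for n,a in (('tailsz082',.085),):
    X=onz(T,tp(674,357),a);Y=onz(T,tp(700,441),a);print(n,(X+Y)/2,np.linalg.norm(X-Y),np.degrees(np.arctan2(*(X-Y)[1::-1])))
E
```

```text
stand corners [0.5867 0.2209 0.032 ] len [60.5335 92.1279 59.2725 90.7238] ang [-143.7733  125.7394   34.8712  -53.4613]
rest base [0.5255 0.4238 0.004 ] len [85.6123 75.691  84.8853 78.482 ] ang [ 123.0908 -147.7294  -58.7838   31.7357]
clip block [0.4588 0.1768 0.016 ] len [67.9933 57.3647 68.2792 58.7809] ang [ -75.3904 -163.8882  105.8038   15.8113]
wood ((374.04058837890625, 170.74325561523438), (28.89393424987793, 41.53962707519531), 53.97262954711914) 1191
[0.5865 0.2212 0.03  ] [0.0916 0.0635 0.0914] [ -55.1128 -145.4612  124.837 ]
cardtop (array([0.4636, 0.4164, 0.1026]), np.float64(0.0038260203489946234))
cardtop (array([0.4987, 0.3637, 0.0969]), np.float64(0.0017239790366772234))
cardtop (array([0.4675, 0.418 , 0.109 ]), np.float64(0.0009968772241602131))
cardtop (array([0.5012, 0.3672, 0.1007]), np.float64(0.0019692012949630968))
tails (array([0.4783, 0.1777, 0.107 ]), np.float64(0.0006430945093259017)) (array([0.44  , 0.1671, 0.1085]), np.float64(0.000464508068364872))
0.03976465471698866 15.3942218432124 [0.4591 0.1724 0.1077]
tailsz082 [0.4585 0.1683 0.085 ] 0.04086558641171047 15.686987277380368
```

Measured, with the sizes agreeing with those given:
- **Stand:** (0.587, 0.221), x axis about 35°.
- **Card:** top edge at (0.482, 0.393, 0.10), x axis about 32°.
- **Clip:** tails at (0.459, 0.172, 0.098), x axis about 15.5°.

The moves only turn the tool about its own axis, so the gripper always points down. I'll close vertical fingers across the card's free top, which turns it upright, while following it round its foot.

```bash
cat >> h.py <<'E'
def togo(x,y,z,xang=None):
    """mm in tool axes to TCP (x,y,z); turn in deg to bring tool y to direction xang (axes before the turn)"""
    o=env.get_obs();p=o['tool_pos'];a=np.radians(o['tool_rot'][2]);d=(np.array([x,y,z])-p)*1e3
    t=None if xang is None else (o['tool_rot'][2]-90-xang+90)%180-90
    b=a-np.radians(t or 0)
    f=lambda b:np.round([d@[np.cos(b),np.sin(b),0],d@[np.sin(b),-np.cos(b),0],-d[2]],1)
    print('shift now',f(a),'turn',t,'shift after turn',f(b),'pose',np.round(p,4),np.round(o['tool_rot'],1),'t',o['time_s'],'w',round(o['grip_width'],4),'F',np.round(o['force'],1),'gf',o['grasp_force'])
E
python3 -c "
from h import *
togo(.4886,.3972,.34,32)"
```

```text
shift now [-333.6 -115.9   64.1] turn 39.10587351526456 shift after turn [-331.9  120.5   64.1] pose [0.2105 0.6148 0.4041] [-179.9    0.   161.1] t 0.2 w 0.0872 F [-0.7 -0.2  0.4] gf 0.0
```

Emit:
step_arm --steps '[1,0,0,0,10,1,0,0,0,10,1,0,0,0,10,1,0,0,0,9,1,0,0,0,0]'

```text
time_s: 0.82
tool_pos: [0.2104, 0.615, 0.4045]
tool_rot: [-180.0, 0.0, 122.2]
force: [-0.6, 0.7, -0.3]
grip_width: 0.0869
grasp_force: 0.0
```

Emit:
step_arm --steps '[1,-40,15,0,0,1,-40,15,0,0,1,-40,15,0,0,1,-40,15,0,0,1,-40,15,0,0,1,-40,15,15,0,1,-40,15,20,0,1,-40,12,20,0,1,-12,3,9,0,1,0,0,0,0,1,0,0,0,0]'

```text
time_s: 2.2
tool_pos: [0.4873, 0.3994, 0.3415]
tool_rot: [179.9, -0.1, 122.3]
force: [-0.3, 0.2, 0.5]
grip_width: 0.0872
grasp_force: 0.0
```

```bash
python3 - <<'E'
from h import *
togo(.4886,.3972,.26,32)
T=cam('top');S=cam('side')
t=T['image'][150:270,230:390,::-1];s=S['image'][110:250,250:390,::-1]
o=np.zeros((450,800,3),np.uint8)
a=cv2.resize(t,(480,360));b=cv2.resize(s,(320,320));o[:360,:480]=a;o[:320,480:]=b
cv2.imwrite('pics/c1.png',o)
E
```

```text
shift now [-2.6 -0.1 81.5] turn 0.3110517285974055 shift after turn [-2.6 -0.1 81.5] pose [0.4873 0.3994 0.3415] [ 1.799e+02 -1.000e-01  1.223e+02] t 2.2 w 0.0872 F [-0.3  0.2  0.5] gf 0.0
```

View pics/c1.png

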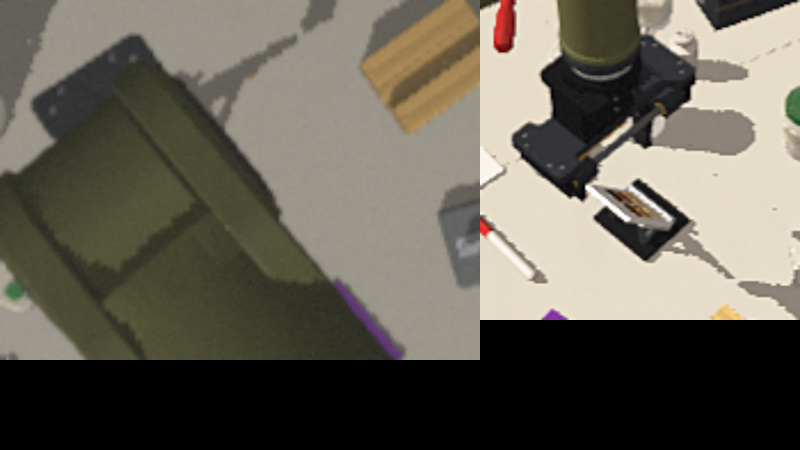

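The view shows the near finger, at (575,185), just in front of the card's top edge at (590,187), and the far finger behind it. That matches the plan, so I'll lower the gripper.

Emit:
step_arm --steps '[1,-2.5,0,20,0,1,0,0,20,0,1,0,0,20,0,1,0,0,20,0,1,0,0,1,0,1,0,0,0,0]' --grip_force 6

```text
time_s: 3.05
tool_pos: [0.4902, 0.3955, 0.2599]
tool_rot: [180.0, -0.0, 122.1]
force: [0.8, 0.3, 0.5]
grip_width: 0.0869
grasp_force: 0.0
```

Emit:
step_arm --steps '[0.6,0,0,0,0,0.5,0,0,0,0,0.4,0,0,0,0,0.35,0,0,0,0,0.35,0,0,0,0]'

```text
time_s: 3.68
tool_pos: [0.4899, 0.3954, 0.2598]
tool_rot: [180.0, -0.0, 122.1]
force: [0.6, -0.4, -0.2]
grip_width: 0.045
grasp_force: 0.0
```

```bash
python3 - <<'E'
from h import *
togo(.4886,.3972,.26,32)
S=cam('side')
cv2.imwrite('pics/c2.png',cv2.resize(S['image'][120:240,270:390,::-1],(600,600),interpolation=cv2.INTER_CUBIC))
E
```

```text
shift now [ 2.2 -0.2 -0.2] turn 0.1046611402742883 shift after turn [ 2.2 -0.2 -0.2] pose [0.4899 0.3954 0.2598] [180.   -0.  122.1] t 3.675 w 0.045 F [ 0.6 -0.4 -0.2] gf 0.0
```

View pics/c2.png

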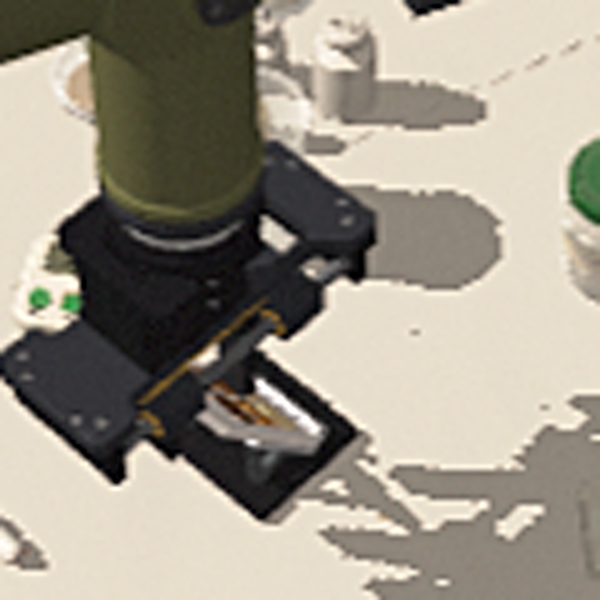

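The fingers straddle the card's top edge at about (210,410), and nothing is touching yet. I'll close while following the card along its +x (tool +y).

Emit:
step_arm --steps '[0.3,0,0,0,0,0.26,0,0,0,0,0.24,0,0,0,0,0.24,0,3,0,0,0.22,0,4,0,0,0.22,0,4,-1,0]'

```text
time_s: 4.47
tool_pos: [0.4989, 0.4011, 0.2628]
tool_rot: [-179.9, -0.0, 122.1]
force: [-6.1, -3.5, 12.2]
grip_width: 0.023
grasp_force: 7.5
```

Emit:
step_arm --steps '[0.18,0,5,-1,0,0.16,0,5,-1,0,0.14,0,5,-1,0,0.12,0,5,-1,0,0.1,0,5,-1,0,0.08,0,5,-1,0]'

```text
time_s: 5.22
tool_pos: [0.526, 0.4184, 0.2703]
tool_rot: [179.6, -0.1, 122.1]
force: [-0.4, 0.3, 9.7]
grip_width: 0.0104
grasp_force: 6.5
```

Emit:
step_arm --steps '[0.0,0,4,-2,0,0,0,4,-3,0,0,0,3,-4,0,0,0,0,-6,0,0,0,0,-6,0,0,0,0,0,0]'

```text
time_s: 5.98
tool_pos: [0.534, 0.4229, 0.2885]
tool_rot: [180.0, -0.0, 122.1]
force: [-0.4, -0.7, -0.3]
grip_width: 0.0063
grasp_force: 6.0
```

```bash
python3 - <<'E'
from h import *
togo(.5867,.2209,.36,35.2)
S=cam('side')
cv2.imwrite('pics/c3.png',cv2.resize(S['image'][120:240,270:390,::-1],(600,600),interpolation=cv2.INTER_CUBIC))
E
```

```text
shift now [-199.2  -62.7  -71.5] turn -3.10178546076105 shift after turn [-195.5  -73.4  -71.5] pose [0.534  0.4229 0.2885] [180.   -0.  122.1] t 5.975 w 0.0063 F [-0.4 -0.7 -0.3] gf 5.997718370061875
```

View pics/c3.png

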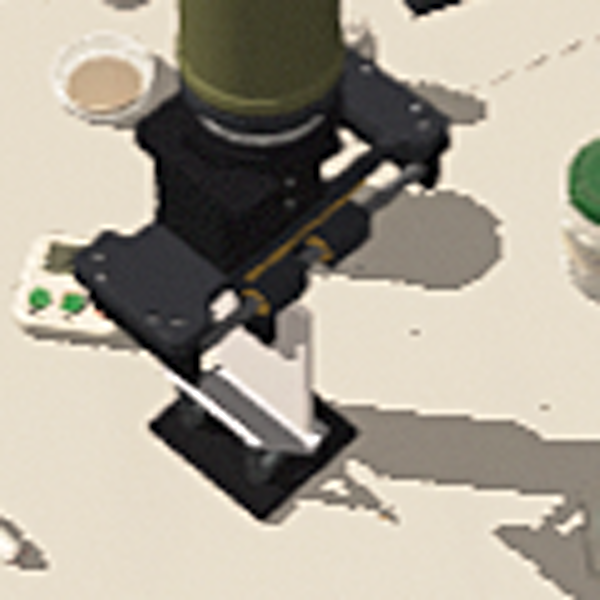

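The width of 6.3 mm shows the card flush and upright between the pads, with its foot near (310,440). I'll lift it and carry it over the stand.

Emit:
step_arm --steps '[0,0,0,-20,0,0,0,0,-25,0,0,0,0,-25,-3.1,0,-30,-11,-2,0,0,-30,-11,0,0,0,-30,-11,0,0,0,-30,-11,0,0,0,-30,-11,0,0,0,-30,-12,0,0,0,-15,-6,0,0,0,0,0,0,0]' --grip_force 10

```text
time_s: 7.4
tool_pos: [0.5872, 0.2206, 0.3606]
tool_rot: [179.9, 0.0, 125.1]
force: [-0.3, 1.6, -0.8]
grip_width: 0.0057
grasp_force: 10.0
```

```bash
python3 - <<'E'
from h import *
togo(.5867,.2209,.36,35.2)
T=cam('top');S=cam('side')
a=cv2.resize(S['image'][180:300,290:410,::-1],(500,500),interpolation=cv2.INTER_CUBIC);b=cv2.resize(T['image'][110:230,300:420,::-1],(300,300))
o=np.zeros((500,800,3),np.uint8);o[:,:500]=a;o[:300,500:]=b
cv2.imwrite('pics/c4.png',o)
E
```

```text
shift now [ 0.5 -0.2  0.6] turn -0.12478006405743258 shift after turn [ 0.5 -0.2  0.6] pose [0.5872 0.2206 0.3606] [179.9   0.  125.1] t 7.4 w 0.0057 F [-0.3  1.6 -0.8] gf 9.997366535003493
```

View pics/c4.png

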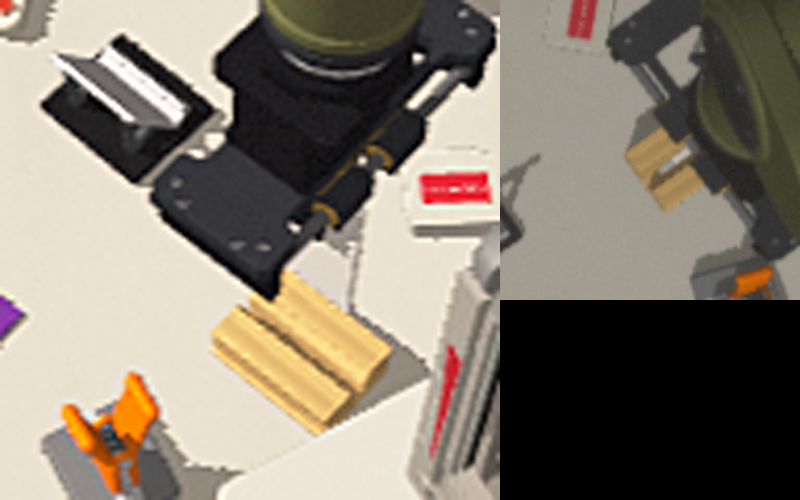

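The card hangs above the slot, and its lower right corner is near (350,310) in the crop. I'll intersect that ray with the known card plane to get the lateral offset and the foot height.

```bash
python3 - <<'E'
from h import *
S=cam('side');p=env.get_obs()['tool_pos'];a=np.radians(35.1);n=np.array([np.cos(a),np.sin(a),0]);yv=np.array([-np.sin(a),np.cos(a),0])
for q in [(350,311),(360,238),(357,262),(352,300)]:
    uv=((q[0]+.5)/4.1667+290-.5,(q[1]+.5)/4.1667+180-.5)
    o,d=ray(S,uv);X=o+d*((p-o)@n)/(d@n);print(q,'along y',(X-p)@yv*1e3,'z',X[2]*1e3)
E
```

```text
(350, 311) along y -32.62548442234146 z 109.21344977105795
(360, 238) along y -31.77142400902532 z 192.63135105764817
(357, 262) along y -32.21556354944358 z 166.57898221010458
(352, 300) along y -32.80400256640785 z 122.8770072511407
```

Emit:
step_arm --steps '[0,0,0,20,0,0,0,0,20,0,0,0,0,20,0,0,0,0,8,0,0,0,0,0,0]'

```text
time_s: 8.18
tool_pos: [0.5866, 0.2215, 0.2907]
tool_rot: [-179.9, -0.0, 125.2]
force: [-0.5, -0.7, -1.0]
grip_width: 0.0059
grasp_force: 10.0
```

Emit:
step_arm --steps '[0,0,0,4,0,0,0,0,4,0,0,0,0,4,0,0,0,0,0,0]'

```text
time_s: 8.68
tool_pos: [0.5866, 0.2215, 0.2795]
tool_rot: [-180.0, -0.0, 125.2]
force: [-0.2, 0.1, -0.4]
grip_width: 0.0063
grasp_force: 10.0
```

```bash
python3 - <<'E'
from h import *
togo(.5867,.2209,.262,35.2)
S=cam('side')
cv2.imwrite('pics/c5.png',cv2.resize(S['image'][200:300,320:420,::-1],(600,600),interpolation=cv2.INTER_CUBIC))
E
```

```text
shift now [-0.6 -0.3 17.5] turn 0.004924739861650096 shift after turn [-0.6 -0.3 17.5] pose [0.5866 0.2215 0.2795] [-180.    -0.   125.2] t 8.675 w 0.0063 F [-0.2  0.1 -0.4] gf 9.997366420325307
```

View pics/c5.png

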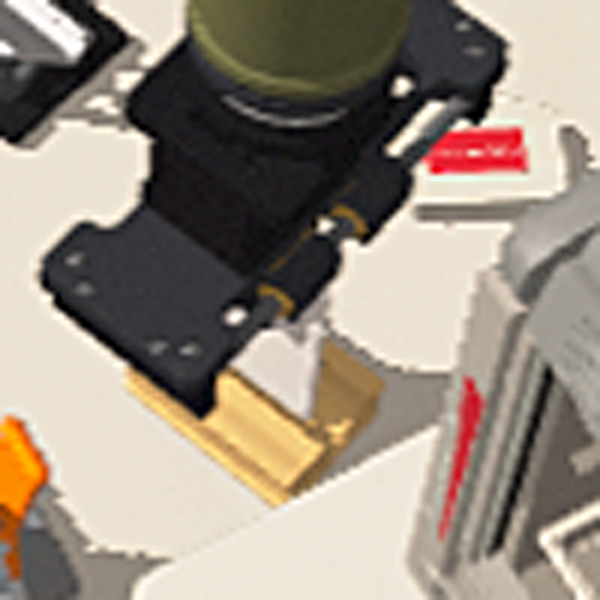

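The foot, at about (312,420), is entering the slot mouth in line with it. I'll lower slowly and watch the force.

Emit:
step_arm --steps '[0,0,0,3,0,0,0,0,3,0,0,0,0,2,0,0,0,0,0,0]'

```text
time_s: 9.22
tool_pos: [0.5867, 0.2216, 0.2714]
tool_rot: [-180.0, -0.0, 125.2]
force: [0.5, -0.9, -0.3]
grip_width: 0.0055
grasp_force: 10.0
```

Emit:
step_arm --steps '[0,0,0,2,0,0,0,0,2,0,0,0,0,0,0]'

```text
time_s: 9.6
tool_pos: [0.5867, 0.2216, 0.2675]
tool_rot: [-180.0, -0.0, 125.2]
force: [0.0, -0.4, -1.0]
grip_width: 0.006
grasp_force: 10.0
```

Emit:
step_arm --steps '[0,0,0,2,0,0,0,0,2,0,0,0,0,0,0]'

```text
time_s: 9.98
tool_pos: [0.5867, 0.2217, 0.2635]
tool_rot: [-180.0, -0.0, 125.2]
force: [-0.2, -0.2, -0.9]
grip_width: 0.006
grasp_force: 10.0
```

Emit:
step_arm --steps '[0,0,0,2,0,0,0,0,0,0]'

```text
time_s: 10.22
tool_pos: [0.5869, 0.2217, 0.2629]
tool_rot: [180.0, -0.0, 125.2]
force: [-2.3, -0.2, 5.0]
grip_width: 0.0057
grasp_force: 10.0
```

Emit:
step_arm --steps '[0,0,0,2,0,0,0,0,0,0]'

```text
time_s: 10.48
tool_pos: [0.5872, 0.2219, 0.2625]
tool_rot: [179.9, -0.0, 125.2]
force: [-4.2, -1.2, 12.0]
grip_width: 0.0059
grasp_force: 10.4
```

Emit:
step_arm --steps '[0,0,0,2,0,0,0,0,0,0]'

```text
time_s: 10.72
tool_pos: [0.5873, 0.2216, 0.2608]
tool_rot: [179.9, 0.0, 125.2]
force: [-4.6, -1.7, 13.0]
grip_width: 0.0059
grasp_force: 10.0
```

Contact came at TCP z of about 0.263, where the foot is at about 0.01, so this is the slot floor. I'll relax the push, open, rise clear and look.

Emit:
step_arm --steps '[0,0,0,-4,0,0,0,0,0,0,0.12,0,0,0,0,0.2,0,0,0,0,0.4,0,0,0,0,0.5,0,0,0,0,0.5,0,0,0,0]'

```text
time_s: 11.6
tool_pos: [0.5868, 0.2216, 0.2618]
tool_rot: [180.0, 0.0, 125.2]
force: [-1.1, -0.1, 0.2]
grip_width: 0.0388
grasp_force: 0.0
```

Emit:
step_arm --steps '[0.5,0,0,-20,0,0.5,0,0,-25,0,0.5,0,0,-25,0,0.8,0,0,-25,0,1,0,0,0,0]'

```text
time_s: 12.22
tool_pos: [0.5876, 0.2217, 0.3607]
tool_rot: [179.6, 0.1, 125.2]
force: [-0.4, -0.6, -1.3]
grip_width: 0.0564
grasp_force: 0.0
```

```bash
python3 - <<'E'
from h import *
togo(.459,.1724,.36,15.5)
T=cam('top');S=cam('side')
a=cv2.resize(S['image'][190:310,290:410,::-1],(500,500),interpolation=cv2.INTER_CUBIC);b=cv2.resize(T['image'][130:250,320:440,::-1],(300,300),interpolation=cv2.INTER_CUBIC)
o=np.zeros((500,800,3),np.uint8);o[:,:500]=a;o[:300,500:]=b
cv2.imwrite('pics/c6.png',o)
E
```

```text
shift now [  33.8 -133.5    0.7] turn 19.69788114327818 shift after turn [ -13.2 -137.1    0.7] pose [0.5876 0.2217 0.3607] [1.796e+02 1.000e-01 1.252e+02] t 12.225 w 0.0564 F [-0.4 -0.6 -1.3] gf 0.0
```

View pics/c6.png

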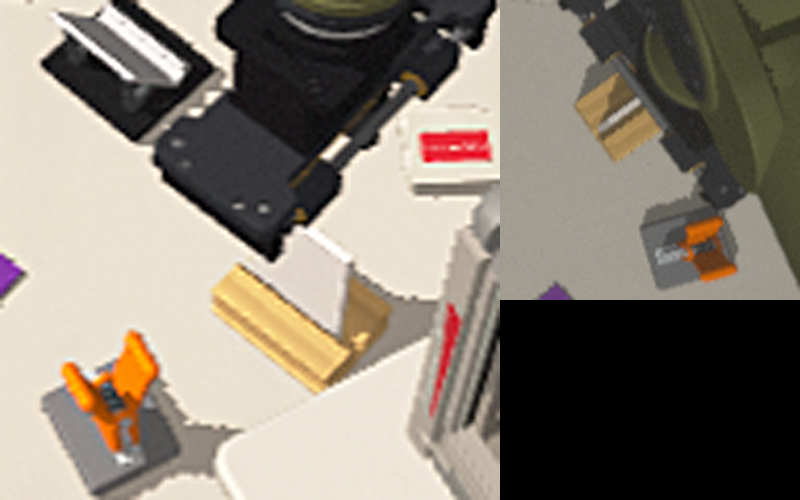

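The card stands upright in the slot, foot near (340,335), and has been let go. Next I turn and go over the clip, then measure the card and tails numerically.

Emit:
step_arm --steps '[1,0,0,-5,0,1,0,0,0,10,1,0,0,0,9.7,1,-3,-35,0,0,1,-4,-35,0,0,1,-3,-35,0,0,1,-3,-32,0,0,1,0,0,0,0,1,0,0,0,0]' --grip_force 25

```text
time_s: 13.45
tool_pos: [0.4586, 0.1726, 0.3618]
tool_rot: [180.0, -0.0, 105.5]
force: [0.0, -0.4, -0.4]
grip_width: 0.0869
grasp_force: 0.0
```

```bash
python3 - <<'E'
from h import *
np.set_printoptions(precision=4,suppress=True)
togo(.459,.1724,.262,15.5)
T=cam('top','t7.png');S=cam('side','s7.png')
# white card masks near the expected place
for c,n in((T,'top'),(S,'side')):
    a=np.radians(35.2);X=np.array([.5867,.2212,.118]);y=np.array([-np.sin(a),np.cos(a),0])
    P=proj(c,[X-.035*y,X+.035*y,X]);print(n,'expected edge ends',P)
    x0,y0=(P.min(0)-12).astype(int);x1,y1=(P.max(0)+13).astype(int)
    h=cv2.cvtColor(c['image'],cv2.COLOR_RGB2HSV)[y0:y1,x0:x1]
    m=((h[...,1]<25)&(h[...,2]>(150 if n=='top' else 0))).astype(np.uint8)
    k,l,st,ce=cv2.connectedComponentsWithStats(m)
    for i in range(1,k):
        if st[i,4]>15: 
            r=cv2.minAreaRect(np.argwhere(l==i)[:,::-1].astype(np.float32)+[x0,y0]);print(st[i],r)
    v=h[...,2]; print(v.min(),v.max())
E
```

```text
shift now [-0.3  0.3 99.8] turn 0.006745795786045505 shift after turn [-0.3  0.3 99.8] pose [0.4586 0.1726 0.3618] [180.   -0.  105.5] t 13.45 w 0.0869 F [ 0.  -0.4 -0.4] gf 0.0
top expected edge ends [[393.0975 156.4984]
 [365.1995 177.0405]
 [379.1545 166.7647]]Traceback (most recent call last):
  File "<stdin>", line 15, in <module>
cv2.error: OpenCV(4.12.0) /io/opencv/modules/imgproc/src/convhull.cpp:143: error: (-215:Assertion failed) total >= 0 && (depth == CV_32F || depth == CV_32S) in function 'convexHull'
```

Emit:
step_arm --steps '[1,0,0,25,0,1,0,0,25,0,1,0,0,25,0,1,0,0,15,0,1,0,0,10,0,1,0,0,0,0]'

```text
time_s: 14.3
tool_pos: [0.4583, 0.1725, 0.2614]
tool_rot: [-180.0, 0.0, 105.5]
force: [0.6, -0.7, 0.4]
grip_width: 0.0873
grasp_force: 0.0
```

```bash
python3 - <<'E'
from h import *
np.set_printoptions(precision=4,suppress=True)
a=np.radians(35.2);X=np.array([.5867,.2212,.118]);y=np.array([-np.sin(a),np.cos(a),0])
for n in('top','side'):
    c=cam(n)
    P=proj(c,[X-.035*y,X+.035*y,X]);print(n,'expected',P.tolist())
    x0,y0=(P.min(0)-12).astype(int);x1,y1=(P.max(0)+13).astype(int)
    h=cv2.cvtColor(c['image'],cv2.COLOR_RGB2HSV)[y0:y1,x0:x1]
    s=h[...,1];v=h[...,2]
    for t in (25,40):
      m=((s<t)&(v>np.percentile(v,60))).astype(np.uint8)
      k,l,st,ce=cv2.connectedComponentsWithStats(m)
      for i in range(1,k):
        if st[i,4]>15: 
            q=(np.argwhere(l==i)[:,::-1]+np.array([x0,y0])).astype(np.float32);r=cv2.minAreaRect(q);print(t,st[i],r,v[l==i].mean())
E
```

```text
top expected [[393.0975431097663, 156.49842985796232], [365.19949879652467, 177.04045422227273], [379.15450462616946, 166.76469061840956]]
25 [10 18 23 18 49] ((374.2364807128906, 170.33106994628906), (2.208704948425293, 27.20195198059082), 54.46232223510742) 176.75510204081633
40 [  0   0  18  17 135] ((361.5, 152.0), (16.0, 17.0), 90.0) 152.37037037037038
40 [40  0 13 11 71] ((398.61322021484375, 147.60377502441406), (10.851484298706055, 10.439401626586914), 15.945394515991211) 151.6056338028169
40 [ 9 18 24 19 69] ((373.5337829589844, 171.04727172851562), (2.557448387145996, 29.178159713745117), 54.46232223510742) 173.42028985507247
40 [ 22  27  30  19 136] ((390.00006103515625, 181.0), (8.049844741821289, 33.98823547363281), 63.43495178222656) 152.14705882352942
40 [ 0 36  8 10 45] ((356.5, 184.5), (7.0, 9.0), 0.0) 152.8
side expected [[375.20095270587564, 253.9844534020624], [352.23140834087457, 236.82733926721494], [363.5951381496986, 245.31640867754479]]
25 [11 11 20 14 55] ((360.0800476074219, 242.0600128173828), (23.0, 2.4000000953674316), 36.869895935058594) 250.4181818181818
40 [  0   0  48  37 473] ((367.8396301269531, 234.18869018554688), (58.56854248046875, 28.652935028076172), 29.05460548400879) 234.45454545454547
```

The card's top edge is on the expected slot plane within about 1 mm, with its height about 118-119 mm and its centre shifted about 4 mm along the slot. That is good, so I'll squeeze the clip.

Emit:
step_arm --steps '[0.6,0,0,0,0,0.4,0,0,0,0,0,0,0,0,0,0,0,0,0,0,0,0,0,0,0,0,0,0,0,0,0,0,0,0,0,0,0,0,0,0]'

```text
time_s: 15.4
tool_pos: [0.4601, 0.1731, 0.2645]
tool_rot: [179.6, -0.1, 105.5]
force: [0.9, -0.4, 9.8]
grip_width: 0.0189
grasp_force: 24.9
```

Emit:
step_arm --steps '[0,0,0,-5,0,0,0,0,-10,0,0,0,0,-20,0,0,0,0,-25,0,0,0,0,-25,0,0,0,0,-25,0,0,0,0,-20,0,0,0,0,0,0,0,0,0,0,0]' --grip_force 28

```text
time_s: 16.52
tool_pos: [0.4578, 0.1723, 0.3908]
tool_rot: [-179.9, 0.0, 105.5]
force: [-0.0, 0.4, -0.5]
grip_width: 0.0186
grasp_force: 27.9
```

```bash
python3 - <<'E'
from h import *
np.set_printoptions(precision=1,suppress=True)
togo(.585,.2237,.39,35.2)
p=env.get_obs()['tool_pos']
a=np.radians(15.5);n=np.array([np.cos(a),np.sin(a),0]);yv=np.array([-np.sin(a),np.cos(a),0])
c=cam('side','s8.png');h=cv2.cvtColor(c['image'],cv2.COLOR_RGB2HSV)
m=cv2.inRange(h,(3,150,60),(18,255,255));k,l,st,ce=cv2.connectedComponentsWithStats(m)
q0=proj(c,[p-[0,0,.2]])[0];print('expected clip px',q0)
for i in range(1,k):
    if st[i,4]>15:print(st[i],ce[i])
# lowest orange pixels: jaw tips; cast on the tool's vertical plane through clip x (normal yv)
i=min((i for i in range(1,k) if st[i,4]>30),key=lambda i:np.linalg.norm(ce[i]-q0))
P=np.argwhere(l==i)[:,::-1]
for q in [P[P[:,1].argmax()],P[P[:,0].argmin()],P[P[:,0].argmax()],P[P[:,1].argmin()]]:
    o,d=ray(c,q);X=o+d*((p-o)@yv)/(d@yv);print(q,'x',(X-p)@n*1e3,'z rel tcp',(X[2]-p[2])*1e3)
E
```

```text
shift now [ 15.5 136.3   0.8] turn -19.695023072944593 shift after turn [-31.3 133.5   0.8] pose [0.5 0.2 0.4] [-179.9    0.   105.5] t 16.525 w 0.0186 F [-0.   0.4 -0.5] gf 27.868662126129493
expected clip px [313.9 261.2]
[307   0  29  11 183] [321.4   5.7]
[306 253  22  26 238] [315.4 265.4]
[311 278] x -10.370834865607586 z rel tcp -275.6606886539614
[306 268] x -19.963478722982046 z rel tcp -213.4108351927726
[327 269] x 31.385947982994544 z rel tcp -270.8042303425187
[317 253] x 8.477611303276031 z rel tcp -169.6233642322037
```

```bash
python3 - <<'E'
from h import *
np.set_printoptions(precision=1,suppress=True)
p=env.get_obs()['tool_pos'];a=np.radians(15.5);n=np.array([np.cos(a),np.sin(a),0]);yv=np.array([-np.sin(a),np.cos(a),0])
for nm,box in(('side',(295,245,335,290)),('top',(350,190,450,270))):
    c=cam(nm);h=cv2.cvtColor(c['image'],cv2.COLOR_RGB2HSV);m=cv2.inRange(h,(3,130,40),(18,255,255));x0,y0,x1,y1=box
    for r in range(y0,y1):
        w=np.flatnonzero(m[r,x0:x1])+x0
        if len(w):print(nm,r,w.min(),w.max(),len(w))
    org=p-[0,0,.2485]
    Q=[org+s*.0165*n+t*.015*yv+[0,0,0] for s in(-1,1) for t in(-1,1)]+[org+s*.0225*n+t*.015*yv for s in(-1,1) for t in(-1,1)]
    print(proj(c,Q))
E
```

```text
side 247 312 315 4
side 248 312 316 4
side 249 312 316 3
side 250 313 313 1
side 253 299 319 4
side 254 315 320 6
side 255 299 321 8
side 256 300 321 7
side 257 316 321 6
side 258 314 320 7
side 259 312 320 9
side 260 302 322 12
side 261 313 322 8
side 262 313 323 10
side 263 308 324 13
side 264 308 324 15
side 265 308 325 17
side 266 307 325 19
side 267 307 326 19
side 268 306 327 18
side 269 306 327 16
side 270 307 327 13
side 271 307 327 10
side 272 308 315 8
side 273 308 315 8
side 274 309 314 6
side 275 309 314 6
side 276 310 313 4
side 277 311 313 3
side 278 311 312 2
[[311.2 279.6]
 [305.  268.9]
 [324.3 273. ]
 [317.9 262.4]
 [308.8 280.8]
 [302.6 270.1]
 [326.6 271.8]
 [320.3 261.3]]
top 230 409 410 2
top 231 408 410 3
top 232 409 411 3
top 233 409 411 3
top 234 409 410 2
top 237 405 411 2
top 238 404 405 2
top 239 404 405 2
top 240 404 406 3
[[417.2 236.7]
 [402.5 241.1]
 [412.2 220.5]
 [397.6 224.9]
 [418.1 239.6]
 [403.4 244. ]
 [411.3 217.5]
 [396.7 221.9]]
```

The projected jaw-tip corners match the orange pixels within about 2 mm, so the clip origin is about 248 mm below the TCP and the jaws are open. I'll carry it over the card.

Emit:
step_arm --steps '[0,0,0,-10,0,0,0,0,0,-10,0,0,0,0,-9.7,0,-5,22,0,0,0,-5,22,0,0,0,-5,22,0,0,0,-5,22,0,0,0,-5,22,0,0,0,-6,23,0,0,0,0,0,0,0,0,0,0,0,0]'

```text
time_s: 18.05
tool_pos: [0.5844, 0.2236, 0.4017]
tool_rot: [-179.9, -0.0, 125.2]
force: [0.9, -0.1, -0.8]
grip_width: 0.0189
grasp_force: 27.9
```

```bash
python3 - <<'E'
from h import *
np.set_printoptions(precision=1,suppress=True)
togo(.585,.2237,.3465,35.2)
p=env.get_obs()['tool_pos'];a=np.radians(35.2);n=np.array([np.cos(a),np.sin(a),0]);yv=np.array([-np.sin(a),np.cos(a),0])
c=cam('side','s9.png');h=cv2.cvtColor(c['image'],cv2.COLOR_RGB2HSV);m=cv2.inRange(h,(3,130,40),(18,255,255))
org=p-[0,0,.2485]
Q=proj(c,[org+s*.0195*n+t*.015*yv for s in(-1,1) for t in(-1,1)]);print('jaw tips',Q)
C=proj(c,[np.array([.5867,.2212,.1185])+s*.035*yv for s in(-1,1)]);print('card top ends',C)
P=np.argwhere(m[190:290,330:410])[:,::-1]+[330,190]
for r in range(P[:,1].min(),P[:,1].max()+1):
    w=P[P[:,1]==r][:,0]
    if len(w):print(r,w.min(),w.max(),len(w),end='; ')
E
```

```text
shift now [-0.3  0.6 55.2] turn -0.0007689971514110994 shift after turn [-0.3  0.6 55.2] pose [0.6 0.2 0.4] [-179.9   -0.   125.2] t 18.05 w 0.0189 F [ 0.9 -0.1 -0.8] gf 27.908601816161536
jaw tips [[362.9 246.8]
 [352.8 239.2]
 [373.5 235.5]
 [363.5 228.2]]
card top ends [[375.2 253.9]
 [352.2 236.7]]
202 383 383 1; 203 378 381 2; 204 377 377 1; 205 376 376 1; 206 376 386 2; 207 375 375 1; 209 372 373 2; 211 371 371 1; 212 370 370 1; 214 368 368 1; 222 362 366 2; 224 371 372 2; 225 371 372 2; 226 370 372 3; 227 366 372 7; 228 366 372 7; 229 362 372 10; 230 361 373 13; 231 360 374 13; 232 359 375 14; 233 358 375 14; 234 357 369 13; 235 357 368 12; 236 357 367 11; 237 357 367 11; 238 357 367 11; 239 357 366 10; 240 358 366 9; 241 359 366 8; 242 361 365 5; 243 362 365 4; 244 363 365 3; 254 347 348 2; 255 349 349 1; 256 350 350 1; 257 344 351 2; 258 353 376 4; 259 347 377 6; 260 355 378 7; 261 342 379 6; 262 342 381 10; 263 342 382 12; 264 343 382 11; 265 344 382 12; 266 346 382 14; 267 347 381 11; 268 348 381 13; 269 349 381 12; 270 351 380 11; 271 352 379 8; 272 353 378 11; 273 354 377 10; 274 356 376 10; 275 357 375 6; 276 358 374 8; 277 359 374 7; 278 361 373 8; 279 362 372 6; 280 363 371 8; 281 365 369 5; 282 366 367 2;
```

The jaws are centred over the card's top edge in both position and direction. I'll lower them in stages and watch the force.

Emit:
step_arm --steps '[0,0,0.6,10,0,0,0,0,10,0,0,0,0,10,0,0,0,0,5,0,0,0,0,0,0]'

```text
time_s: 18.73
tool_pos: [0.5851, 0.2241, 0.3661]
tool_rot: [-179.9, -0.0, 125.2]
force: [-0.2, 0.8, -0.7]
grip_width: 0.0191
grasp_force: 27.9
```

Emit:
step_arm --steps '[0,0,0,5,0,0,0,0,5,0,0,0,0,5,0,0,0,0,5,0,0,0,0,0,0,0,0,0,0,0]'

```text
time_s: 19.48
tool_pos: [0.5853, 0.2242, 0.3469]
tool_rot: [180.0, 0.0, 125.2]
force: [-1.2, -0.3, -0.5]
grip_width: 0.0192
grasp_force: 27.9
```

```bash
python3 - <<'E'
from h import *
np.set_printoptions(precision=1,suppress=True)
togo(.5867,.2212,.3465,35.2)
p=env.get_obs()['tool_pos'];a=np.radians(35.2);n=np.array([np.cos(a),np.sin(a),0]);yv=np.array([-np.sin(a),np.cos(a),0])
c=cam('side','s10.png');h=cv2.cvtColor(c['image'],cv2.COLOR_RGB2HSV)
org=p-[0,0,.2465]
print('jaw tips',proj(c,[org+s*.0195*n+t*.015*yv for s in(-1,1) for t in(-1,1)]).tolist())
y0,x0=215,340;hh=h[y0:275,x0:385]
for r in range(0,60):
    print(r+y0,''.join('O' if 3<=q[0]<=18 and q[1]>130 and q[2]>40 else 'w' if q[1]<30 and q[2]>195 else 'y' if 12<q[0]<26 and q[1]>60 else 'k' if q[2]<90 else '.' for q in hh[r].astype(int)))
E
```

```text
shift now [-3.2 -0.6  0.4] turn 0.004349778574436414 shift after turn [-3.2 -0.6  0.4] pose [0.6 0.2 0.3] [180.    0.  125.2] t 19.475 w 0.0192 F [-1.2 -0.3 -0.5] gf 27.908586019766517
jaw tips [[362.0124255823493, 257.01691536003835], [352.3000218380007, 249.64453161560488], [372.26874251616556, 246.06733078139192], [362.59429404272913, 238.89265263558534]]
215 ..kkkkkkkkkkkkkkkkkkkkkkkkkkkkkkkkkkkkkykkkkk
216 .kkkkkkkkkkkkkkkkkkkkkkkkkkkkkkkkkkkkkyyyyykk
217 .kkkkkkkkkkkkkkkkkkkkkkkkkkkkkkkkkkkkkyyyyyyk
218 .ykkkkkkkkkkkkkkkkkkkkkkkkkkkkkkkkkk...kkkyyy
219 kkkkkkkkkkkkkkkkkkkkkkkkkkkkkkkkkkkk...kkkyyy
220 kkkkkkkkkkkkkkkkkkkkkkkkkkkkkkkkkkkk..kkkkyyy
221 kkkkkkkkkkkkkkkkkkkkkkkkkkkkkkkkkkkkkkkkkkkyk
222 kkkkkkkkkkkkkkkkkkkkkkkkkkkkkkkyykkkkkkk.....
223 kkkkkkkkkkkkkkkkkkkkkkkkkkkkkkyyykkkkkk..wwww
224 kkkkkkkkkkkkkkkkkkkkkkkkkkkkkyykkkkkkk..wwwww
225 kkkkkkkkkkkkkkkkkkkkkkkkkkkkyykkkkkkk..wwwwww
226 kkkkkkkkkkkkkkkkkkkkkkkkkkkyyykkkkkk..wwwwwww
227 kkkkkkkkkkkkkkkkkkkkkkkkkkyyykkkkkkk..wwwwwww
228 kkkkkkkkkkkkkkkkkkkkkkkkkyyykkkkkkkk..wwwww.w
229 kkkkkkkkkkkkkkkkkkkkkkkkyyykkkkkkkk
[... 1560 characters left out ...]

261 .yOyyyyyyyyyyyyyOO.wwwwwwwwwwwww.yOOyOOOyy...
262 .yOOyyyyyyyyyyyyyyO..wwwwwwwwwww.yOyOOOyOOy..
263 .yOOOyyyyyyyyyyyyyyOy.wwwwwwwww..yOOOyyOOOOy.
264 .yyOOOOyyyyyyyyyyyyyOy.wwwwwwww..yOOyOyyOOOy.
265 w.yyOOOOyyyyyyyyyyyyyyO.wwwwwwwwyyOOOOyOyOOy.
266 ww.yyOOOOOyyyyyyyyyyyyOOywwwwwwwyyyOyyyOOOO..
267 www.yyyOOOyyyyyyyyyyyyyyOy.wwww.yOOOyyyOOOy..
268 wwwwwyyyOOOOyyyyyyyyyyyyyyO.www.yOOyyyyyyOy..
269 wwwwww.yyOOOOyyyyyyyyyyyyyyOy.w.yOOOOOyyOOy..
270 wwwwwww.yyyOOOyyyyyyyyyyyyyyOy..yOOOyyOOOy...
271 wwwwwwww.yyyOOOyyyyyyyyyyyyyyyyyyOOyyOOOy....
272 wwwwwwwwwwyyyOOOOyyyyyyOyyyyyyOOOOOOOOOy.....
273 .wwwwwwwwww.yyOOOOyyyyyyyyyyyyyyOyyOOOy......
274 wwwwwwwwwwww.yyyOOOOyyyyyyyyyyyyyOyyOy.......
```

The near jaw is in front of the card and the far jaw behind it. The card's right edge hasn't moved, the force is near zero, and the top edge is about 19 mm above the clip origin. I'm handing in.

```bash
python3 -c "
from h import *
print(env.sign_off())"
```

```text
the job is handed in; nothing more can be done
None
```

I handed the job in at about 19.5 s. The card stands upright in the stand's slot, let go, and the clip is held squeezed open round its top edge, reaching about 19 mm down; wrist force was near zero, but no verdict came back.

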